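# Stack shaper tooling on its kit post in spindle order

### The arm

A 6-joint arm with a two-finger parallel gripper is mounted at the origin on the work surface. World frame = base frame: x ahead of the robot, y to its left, z up, the work surface at z = 0. Lengths are in m, angles in rad, forces in N, time in s.
With the tool pointing down it reaches from about 0.325 to 0.85 m from the base axis. Payload 4.4 kg.
Tool frame: the origin (TCP) lies midway between the tips of the shut fingers; the grasp point (between the pads) lies 19 mm behind it (r.hold_point_z is the z of the grasp point in the tool frame, in m); z points along the fingers, x is the direction in which the jaws open and shut, and the axes are right-handed (so a half turn about z gives the same grasp; the last joint's range is limited). The gripper opens to 94 mm and grips with 3 to 60 N. Pads are 16 mm wide; open, the fingers measure 119 mm over their backs; the gripper's body (75 mm by 177 mm) begins 78 mm behind the grasp point.
Start: joints at [1.198, 0.207, 1.542, -0, 1.393, -0.15], TCP at [0.127, 0.561, 0.205] pointing down, gripper open.
Joint ranges: [-2.73, 2.73], [-0.86, 2.22], [0.23, 2.46], [-1.11, 4.25], [0.08, 2.63], [-2.82, 2.82]. Speed limits (rad/s): [2.79, 2.79, 3.14, 3.14, 3.14, 3.14].

### API

Orientations are given as a rotation vector (axis times angle).
In Python, from cell import sensors, viewer, r gives the robot as it stands.
- The arm moves only by the shell command python3 -m handwheel 'ROWS' [FORCE]. ROWS is JSON, a list of rows, each a list of 7 numbers: the turn, a rotation vector about the tool's x, y, z in units of 5 degrees (1.0 is 5 degrees), then the shift along the tool's x, y, z in units of 30 mm (1.0 is 30 mm), then the finger opening in mm, from 0 to 94. A call has 1 to 20 rows; each row shifts and turns the commanded pose from where the row before left it, along the tool's axes as they then stand; what a row does not reach is not made up. A row lasts 1/12 s, in which the tool goes at most 41.7 mm and 7.16 degrees, less where a joint would pass 70% of its speed; a pose out of reach is approached as far as the arm can. A call is refused whole if a number of a shift passes 1 or a number of a turn 1, either way. A call with a gripper value outside its range is refused whole. The fingers move at their own pace and stop on an object; FORCE is the grip in N (left out, the last holds). Time passes only in rows, so rows that do not move let the fingers close. It gives the time, the measured TCP pose, the force and the opening at its end, in the units of the state.
- sensors.state(): the state, without advancing time (a new reading comes with each control period).
- viewer.camera(name): name is "scene" or "top"; returns a dict with "frame" (420x560x3 uint8, red, green, blue), "fovy" (degrees; the focal length in pixels is half the picture's height over the tangent of half this angle, whatever the lens; pixels are square), "cx", "cy" (the principal point, pixels), "cam_to_world" (4x4, takes a point from camera to world coordinates). Camera axes: x right, y down, z forward; pixel columns grow to the right and rows downward; lengths in m; the calibration is good to about 2 mm. A picture is of the moment at which its call begins. There is no depth.
- r.sign_off(): hands the job in, once; it reports no verdict.
The state is a dict: "clock": time; "joints": joint angles; "joint_velocities": joint speeds; "tau": joint torques, N m; "tcp_pos": TCP position; "orientation": TCP orientation; "wrist_force": force on the tool from outside, world axes, zero at the start; "moment": the same for the moment, N m; "grip_width": finger opening in m.
Only numpy, scipy, OpenCV 4.12 (cv2) and the standard library are available. Lean on these libraries where they do the work, as an engineer would, in place of code of your own. Each camera call takes 0.05 s, during which the arm holds its last target.

### The job

Kit the tooling for the next shaper set-up on the post with the green base, in the order it goes on the spindle: the blue collar at the bottom, then the red cutter head, then the brass spacer, and the black cap on top, open side down, each sitting flat on the one below. Carry each one down the post until it rests and only then let go, so that nothing drops down the post, and leave the white spare collar where it lies.

Things in the scene. Friction and masses are not known exactly. Their poses are not given: they have to be found in the camera images.
- collar: Blue collar: a ring 50 mm across and 14 mm high, 120 g; a plain bore of 26 mm runs right through it from top to bottom. Loose, lies flat on the bench. Origin: centre of its underside; z is its axis, up. Round, so any yaw of the grasp does.
- cutter: Red cutter head with four steel knives set flush in its rim: a ring 58 mm across and 16 mm high, 160 g; a plain bore of 26 mm runs right through it from top to bottom. Loose, lies flat on the bench. Origin: centre of its underside; z is its axis, up. Round, so any yaw of the grasp does.
- spacer: Brass spacer: a ring 44 mm across and 14 mm high, 110 g; a plain bore of 26 mm runs right through it from top to bottom. Loose, lies flat on the bench. Origin: centre of its underside; z is its axis, up. Round, so any yaw of the grasp does.
- cap: Black ribbed cap, 39 mm across over its ribs and 24 mm high, 50 g: closed on top, with a blind bore of 26 mm, 16 mm deep, open below. Loose, stands on the bench open side down. Origin: centre of its underside; z is its axis, up. Round, so any yaw of the grasp does.
- spare: White spare collar, the same size as the blue one (50 mm across, 14 mm high, bore 26 mm). Not wanted; it lies among the others. Origin: centre of its underside; z up.
- green_post: The post to fill: a green square base 80 mm square and 20 mm high; on it, centred, a steel seat disc 36 mm across whose top is 35 mm above the bench, and from that an upright round wooden dowel of 18 mm, tapering over its last 12 mm to a 6 mm tip 87 mm above the bench. Fixed to the bench. Origin: centre of the underside of the base, on the dowel's axis, at bench height; z up.
- yellow_post: A like post with a yellow base, for other work, to be left empty: 80 mm square and 20 mm high; on it, centred, a steel seat disc 36 mm across whose top is 35 mm above the bench, and from that an upright round wooden dowel of 18 mm, tapering over its last 12 mm to a 6 mm tip 87 mm above the bench. Fixed to the bench. Origin: centre of the underside of the base, on the dowel's axis, at bench height; z up.
Mind the look-alikes: they are no part of the job. What is meant by the collar is not purple, and is the smaller of those in its own colour.

How it is judged:
By the outcome, as a careful person would: the job done as asked, in the order asked, and still so for the second after the job is handed in, with the robot touching nothing.
It also fails if it takes over 112 s, if anything falls off the work surface, if the arm or the gripper's body presses on something with over 40 N, if the wrist force passes 120 N, or if a joint passes its speed limit or range.

## Working session

There is one attempt and no reset: what is moved stays moved. The work goes in short steps, Python scripts to look and compute and a shell command to move; the robot and the scene stay as the last step left them, time stands still between calls to the robot, and variables do not carry over. Pictures are saved under pics/ and viewed, and the job is handed in when it is done.

```bash
ls; mkdir -p pics
python3 - <<'E'
from cell import sensors, viewer, r
import cv2
s=sensors.state();print(s, r.hold_point_z)
for n in("scene","top"):
    c=viewer.camera(n);print(n,c["fovy"],c["cx"],c["cy"],c["cam_to_world"],[k for k in c])
    cv2.imwrite(f"pics/{n}0.png",c["frame"][:,:,::-1])
E
```

```text
pics
{'clock': 0.0, 'joints': array([ 1.19751556e+00,  2.07413744e-01,  1.54290193e+00, -1.22434908e-06,
        1.39350654e+00, -1.50506843e-01]), 'joint_velocities': array([ 0.00114819,  0.00072711, -0.00056925,  0.00024092, -0.00212855,
        0.00169623]), 'tau': array([-2.09147488e-04, -3.70861781e+01, -2.81427687e+01,  6.98321848e-02,
        3.58973758e-02, -1.55736961e-04]), 'tcp_pos': array([0.1267627 , 0.5600451 , 0.20431904]), 'orientation': array([ 2.45373017,  1.96004973, -0.00303112]), 'wrist_force': array([-0.46142576,  0.30515434, -0.98049585]), 'moment': array([-0.01543888,  0.01039206, -0.02224213]), 'grip_width': 0.0935426468032016} -0.0188
scene 56.88978389120483 275.34791969652144 209.19157000123445 [[ 0.66933303  0.53504129 -0.51548435  0.96110737]
 [ 0.74281184 -0.4958923   0.44980151 -0.35136225]
 [-0.01496234 -0.68397488 -0.7293521   0.64890694]
 [ 0.          0.          0.          1.        ]] ['frame', 'fovy', 'cx', 'cy', 'cam_to_world']
top 43.891500001659615 271.74334144002165 218.54757001139774 [[-0.02887931 -0.98328419  0.17977259  0.33404761]
 [-0.99952447  0.03035143  0.00544302  0.01868428]
 [-0.01080839 -0.17952992 -0.98369314  1.13785444]
 [ 0.          0.          0.          1.        ]] ['frame', 'fovy', 'cx', 'cy', 'cam_to_world']
```

View pics/scene0.png

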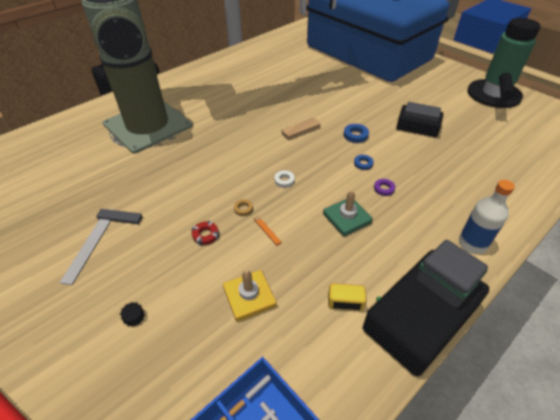

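View pics/top0.png

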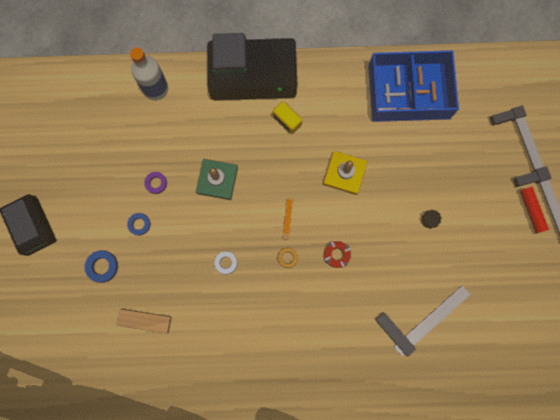

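The top view shows rings at these pixels: small blue (139,224), big blue (101,266), purple (155,183), white (225,263), brass (287,257), red (337,254). The black cap is at (431,219), the green post at (216,177) and the yellow post at (346,171).

Things that could be taken for the collar:
- **Small blue (139,224):** my choice, not purple and the smaller of the blues.
- **Big blue (101,266):** larger.
- **Purple (155,183):** wrong colour.
- **White (225,263):** the spare.

Next I measure and check a close crop.

```bash
cat > h.py <<'E'
import numpy as np, cv2
from cell import sensors, viewer, r
from scipy.spatial.transform import Rotation as R
def ray(c,u,v):
    f=c["frame"].shape[0]/2/np.tan(np.radians(c["fovy"])/2)
    d=np.array([(u-c["cx"])/f,(v-c["cy"])/f,1.]);M=c["cam_to_world"]
    return M[:3,3],M[:3,:3]@d
def onz(c,u,v,z):
    o,d=ray(c,u,v);return (o+d*(z-o[2])/d[2])
def proj(c,p):
    f=c["frame"].shape[0]/2/np.tan(np.radians(c["fovy"])/2)
    M=c["cam_to_world"];q=M[:3,:3].T@(np.array(p)-M[:3,3]);return q[:2]/q[2]*f+[c["cx"],c["cy"]]
def blob(c,seed,lo,hi,rad=22):
    hsv=cv2.cvtColor(c["frame"],cv2.COLOR_RGB2HSV)
    m=cv2.inRange(hsv,np.array(lo),np.array(hi))
    k=np.zeros_like(m);cv2.circle(k,tuple(seed),rad,255,-1);m&=k
    cs,_=cv2.findContours(m,cv2.RETR_EXTERNAL,cv2.CHAIN_APPROX_NONE)
    p=cv2.convexHull(np.vstack([x for x in cs if len(x)>4]))
    return p,cv2.fitEllipse(p),m
def go(target,z_tool=None,yaw=None):
    s=sensors.state();Rt=R.from_rotvec(s["orientation"])
    d=Rt.inv().apply(np.array(target)-s["tcp_pos"]);return d/0.03
E
python3 - <<'E'
from h import *
t=viewer.camera("top");s=viewer.camera("scene")
def px(n,c,u,v):
    hsv=cv2.cvtColor(c["frame"],cv2.COLOR_RGB2HSV);print(n,hsv[v,u])
T={"collar":((139,224),(100,110,50),(122,255,255),.014),"bigblue":((101,266),(100,110,50),(122,255,255),.014),"purple":((155,183),(125,80,50),(160,255,255),.014),
"spare":((225,263),(0,0,150),(180,60,255),.014),"spacer":((287,257),(5,175,90),(25,255,255),.014),"cutter":((337,254),(0,0,0),(180,255,255),.016),"cap":((431,219),(0,0,0),(180,255,75),.024)}
S={"collar":(364,161),"spare":(285,178),"spacer":(243,207),"cutter":(205,232),"cap":(132,313),"bigblue":(356,132),"purple":(385,186)}
for n,(sd,lo,hi,z) in T.items():
    for c,q,nm in((t,sd,"top"),(s,S[n],"scene")):
        try:
            if n=="cutter":
                lo,hi=(0,150,60),(6,255,255)
            p,e,m=blob(c,q,lo,hi)
            # middle-height plane
            a=onz(c,*e[0],z/2); w=np.array([onz(c,*x[0],z) for x in p]);
            print(n,nm,np.round(e[0],1),np.round(e[1],1),a.round(4),"span",np.ptp(w,axis=0).round(4)[:2])
        except Exception as ex: print(n,nm,ex)
for n,u,v in(("wood",290,300),("brass",287,247),("capp",431,219),("green",205,190)):px(n,t,u,v)
a=cv2.resize(t["frame"][140:300,70:250],None,fx=4,fy=3.75,interpolation=cv2.INTER_CUBIC)[:,:720]
cv2.imwrite("pics/crop1.png",a[:600,:,::-1])
a=cv2.resize(t["frame"][145:275,270:450],None,fx=4,fy=4,interpolation=cv2.INTER_CUBIC)
cv2.imwrite("pics/crop2.png",a[:,:,::-1])
E
```

```text
collar top [138.2 223.6] [20.  20.6] [0.5385 0.3199 0.007 ] span [0.0428 0.0441]
collar scene [361.4 154.2] [19.3 29.9] [0.5139 0.3406 0.007 ] span [0.0924 0.0906]
bigblue top [100.3 265.9] [29.4 30.9] [0.4474 0.4012 0.007 ] span [0.0652 0.0633]
bigblue scene [355.8 132.6] [16.9 23.3] [0.4428 0.4031 0.007 ] span [0.0687 0.0748]
purple top [155.1 182.2] [20.6 21.5] [0.6316 0.2838 0.007 ] span [0.0462 0.0448]
purple scene [384.3 186.6] [15.4 20.3] [0.6294 0.2847 0.007 ] span [0.0481 0.0517]
spare top [225.  262.1] [22.1 22.9] [0.4476 0.1293 0.007 ] span [0.0479 0.0478]
spare scene [283.9 177.2] [14.7 20.7] [0.4417 0.1321 0.007 ] span [0.0507 0.0531]
spacer top [287.3 257.3] [17.9 18.3] [ 0.4541 -0.0065  0.007 ] span [0.0391 0.0391]
spacer scene [258.2 221.7] [1.6 5. ] [ 0.5098 -0.0085  0.007 ] span [0.0052 0.0089]
cutter top [337.1 253.9] [24.8 25. ] [ 0.4581 -0.1147  0.008 ] span [0.0524 0.0524]
cutter scene [204.7 232.5] [21.6 25.7] [ 0.4558 -0.1137  0.008 ] span [0.0614 0.0554]
cap top [430.5 218.6] [16.8 18.3] [ 0.529  -0.3224  0.012 ] span [0.0354 0.0378]
cap scene [132.4 314.1] [22.3 22.8] [ 0.5284 -0.3221  0.012 ] span [0.0476 0.036 ]
wood [ 18 120 164]
brass [ 19 147 128]
capp [19 84 64]
green [ 63  69 104]
```

View pics/crop1.png

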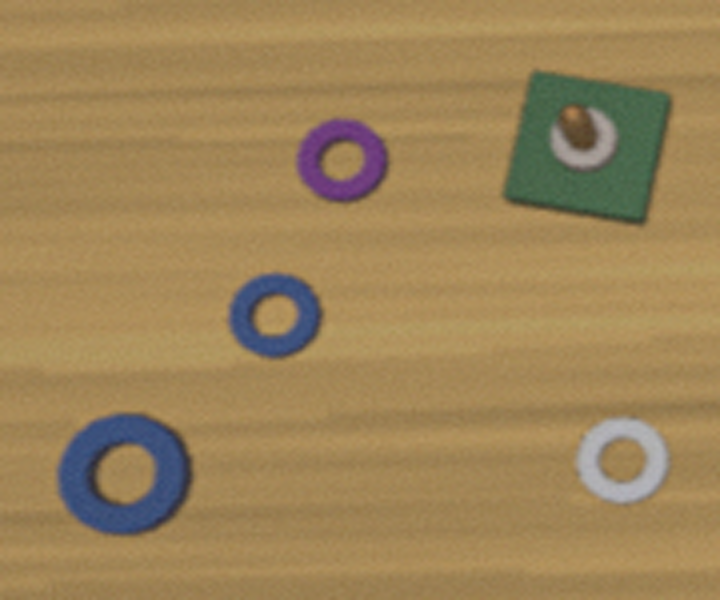

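View pics/crop2.png

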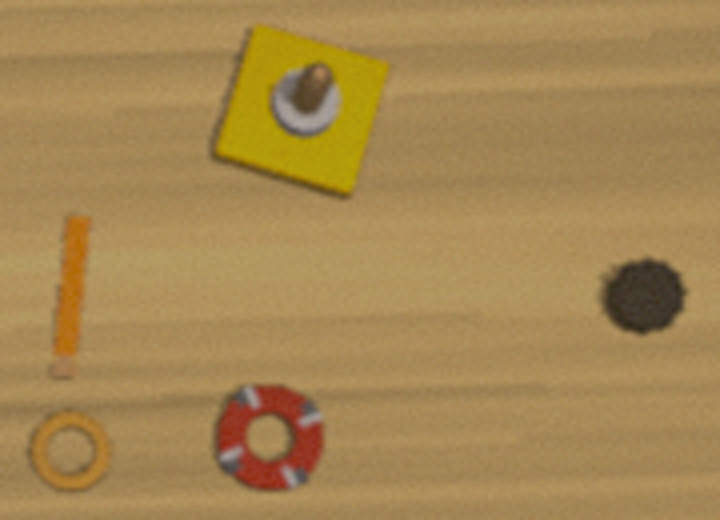

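The crop shows the small blue ring is the same size as the white one, about 22 px or 50 mm, while the other blue is about 66 mm. So the collar is the ring at (139,224). Next I measure the posts and refine the centres.

Run:
```python
from h import *
t=viewer.camera("top");s=viewer.camera("scene")
for n,c,seed,r_ in(("top",t,(216,178),34),("scene",s,(348,214),34)):
    p,e,m=blob(c,seed,(45,50,30),(90,255,255),r_)
    rc=cv2.minAreaRect(p);print(n,rc,onz(c,*rc[0],.02).round(4) if n=="top" else "")
    q=cv2.approxPolyDP(p,6,True)[:,0];print([ (tuple(x),onz(c,*x,.02).round(3)[:2].tolist()) for x in q])
p,e,m=blob(t,(216,177),(0,0,140),(180,45,255),16);print("seat",e,onz(t,*e[0],.035))
for n,c,seed,r_ in(("top",t,(139,224),20),("scene",s,(364,161),16)):
    p,e,m=blob(c,seed,(100,80,40),(125,255,255),r_);print("collar",n,e,onz(c,*e[0],.007),onz(c,*e[0],.014))
st=sensors.state();print(R.from_rotvec(st["orientation"]).as_matrix().round(3))
for n,c,(x0,y0) in(("a",t,(190,150)),("b",s,(315,180))):
    cv2.imwrite(f"pics/g{n}.png",cv2.resize(c["frame"][y0:y0+60,x0:x0+60],None,fx=9,fy=9,interpolation=cv2.INTER_CUBIC)[:,:,::-1])
```

```text
top ((216.36538696289062, 178.67306518554688), (34.712554931640625, 34.51643371582031), 11.309932708740234) [0.6318 0.1448 0.02  ]
[((np.int32(203), np.int32(160)), [0.676, 0.174]), ((np.int32(236), np.int32(166)), [0.659, 0.101]), ((np.int32(230), np.int32(198)), [0.587, 0.115]), ((np.int32(197), np.int32(192)), [0.603, 0.188])]
scene ((347.7000427246094, 215.40000915527344), (32.64659881591797, 40.24923324584961), 63.43495178222656) 
[((np.int32(356), np.int32(202)), [0.624, 0.185]), ((np.int32(371), np.int32(220)), [0.681, 0.166]), ((np.int32(344), np.int32(235)), [0.669, 0.092]), ((np.int32(324), np.int32(209)), [0.59, 0.116])]
seat ((215.47035217285156, 176.55255126953125), (14.394436836242676, 15.170309066772461), 91.97249603271484) [0.63266476 0.14504506 0.035     ]
collar top ((138.17115783691406, 223.67457580566406), (20.368976593017578, 21.048898696899414), 66.12542724609375) [0.53831159 0.32007642 0.007     ] [0.53704719 0.3182108  0.014     ]
collar scene ((363.244873046875, 161.61085510253906), (13.330300331115723, 17.78323745727539), 99.05802917480469) [0.53627419 0.32051744 0.007     ] [0.540907   0.31319059 0.014     ]
[[ 0.221  0.975 -0.   ]
 [ 0.975 -0.221 -0.001]
 [-0.001 -0.    -1.   ]]
```

View pics/ga.png

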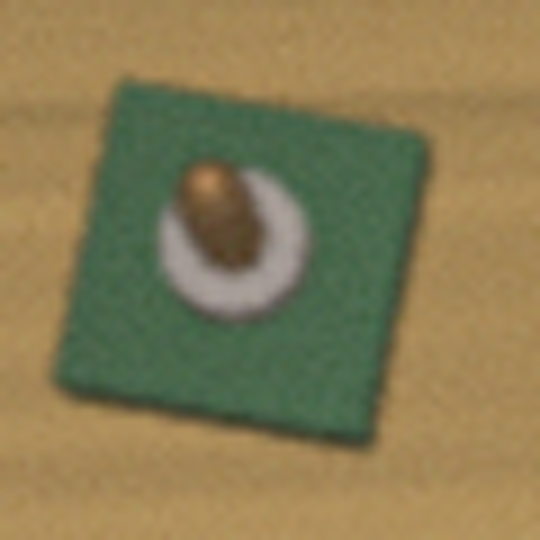

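View pics/gb.png

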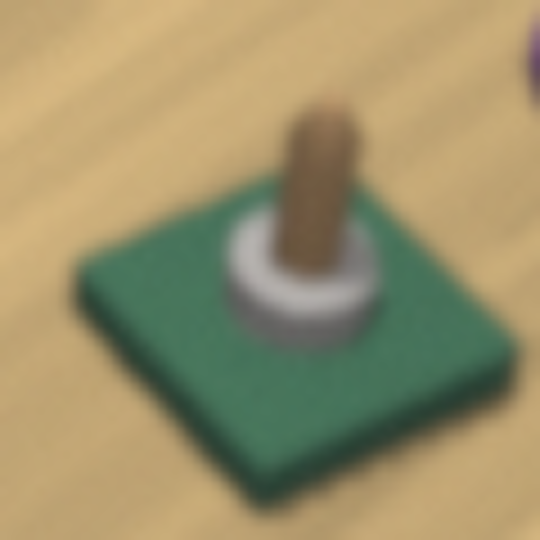

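```bash
cat > d.py <<'E'
import sys
from h import *
s=sensors.state();print("t",s["clock"],s["tcp_pos"].round(4),s["wrist_force"].round(1),round(s["grip_width"]*1e3,1),"units",go([float(x) for x in sys.argv[1:4]]).round(2))
Rm=R.from_rotvec(s["orientation"]).as_matrix();print("tilt",Rm[:2,2].round(4),"toolx",Rm[:,0].round(3))
E
python3 d.py .538 .320 .08
```

```text
t 0.3 [0.127  0.5605 0.2051] [ 0.2 -0.4  0.1] 94.2 units [-4.79 15.13  4.17]
tilt [-0.0003 -0.0007] toolx [ 0.221  0.975 -0.001]
```

```bash
python3 -m handwheel '[[0,0,0,-0.3,0.95,0,75],[0,0,0,-0.3,0.95,0,75],[0,0,0,-0.3,0.95,0,75],[0,0,0,-0.3,0.95,0,75],[0,0,0,-0.3,0.95,0.25,75],[0,0,0,-0.3,0.95,0.25,75],[0,0,0,-0.3,0.95,0.25,75],[0,0,0,-0.3,0.95,0.25,75],[0,0,0,-0.3,0.95,0.25,75],[0,0,0,-0.3,0.95,0.25,75],[0,0,0,-0.3,0.95,0.25,75],[0,0,0,-0.3,0.95,0.25,75],[0,0,0,-0.3,0.95,0.25,75],[0,0,0,-0.3,0.95,0.25,75],[0,0,0,-0.3,0.95,0.25,75],[0,0,0,-0.3,0.85,0.25,75],[0,0,0,0,0,0,75],[0,0,0,0,0,0,75]]' 30; python3 d.py .538 .320 .003
```

```text
clock: 1.8
tcp_pos: [0.5375, 0.3191, 0.1145]
orientation: [-2.457, -1.957, 0.002]
wrist_force: [-1.2, 0.1, -0.3]
grip_width: 0.0746
t 1.8 [0.5375 0.3191 0.1145] [-1.2  0.1 -0.3] 74.6 units [0.04 0.01 3.72]
tilt [-0.0017 -0.0004] toolx [ 0.224  0.975 -0.001]
```

```bash
python3 -m handwheel '[[0,0,0,0.04,0,0.6,75],[0,0,0,0,0,0.7,75],[0,0,0,0,0,0.7,75],[0,0,0,0,0,0.6,75],[0,0,0,0,0,0.5,75],[0,0,0,0,0,0.3,75],[0,0,0,0,0,0.2,75],[0,0,0,0,0,0.08,75],[0,0,0,0,0,0,75],[0,0,0,0,0,0,75]]'
python3 - <<'E'
from h import *
for n,x,y in(("top",90,175),("scene",310,110)):
    c=viewer.camera(n);cv2.imwrite(f"pics/p1{n}.png",cv2.resize(c["frame"][y:y+100,x:x+100],None,fx=5,fy=5,interpolation=cv2.INTER_CUBIC)[:,:,::-1])
E
```

```text
clock: 2.63
tcp_pos: [0.5379, 0.322, 0.0061]
orientation: [2.454, 1.961, 0.003]
wrist_force: [-0.5, 1.6, 0.5]
grip_width: 0.0747
```

View pics/p1scene.png

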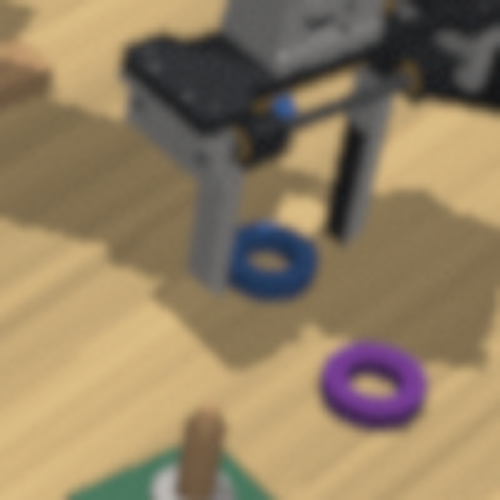

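The picture shows the fingers either side of the small blue collar at crop pixel (270,262), with the purple ring clear of them. Closing.

```bash
python3 -m handwheel '[[0,0,0,0,0,0.1,75],[0,0,0,0,0,0,60],[0,0,0,0,0,0,40],[0,0,0,0,0,0,40],[0,0,0,0,0,0,40],[0,0,0,0,0,0,40],[0,0,0,0,0,0,40],[0,0,0,0,0,0,40],[0,0,0,0,0,0,40],[0,0,0,0,0,0,40]]' 30; python3 d.py .538 .320 .12
```

```text
clock: 3.57
tcp_pos: [0.5372, 0.3212, 0.0021]
orientation: [2.454, 1.961, -0.001]
wrist_force: [-0.7, -1.6, 1.2]
grip_width: 0.0484
t 3.5667 [0.5372 0.3212 0.0021] [-0.7 -1.6  1.2] 48.4 units [-0.03  0.03 -3.93]
tilt [-0.0002 -0.0005] toolx [ 0.221  0.975 -0.001]
```

```bash
python3 -m handwheel '[[0,0,0,0,0,-0.2,40],[0,0,0,0,0,-0.5,40],[0,0,0,0,0,-0.9,40],[0,0,0,0,0,-0.9,40],[0,0,0,0,0,-0.9,40],[0,0,0,0,0,-0.6,40],[0,0,0,0,0,0,40],[0,0,0,0,0,0,40]]'
python3 - <<'E'
from h import *
for n,x,y in(("top",80,165),("scene",310,90)):
    c=viewer.camera(n);cv2.imwrite(f"pics/p2{n}.png",cv2.resize(c["frame"][y:y+110,x:x+110],None,fx=5,fy=5,interpolation=cv2.INTER_CUBIC)[:,:,::-1])
    p=sensors.state()["tcp_pos"]-[0,0,-0.005];p[2]-=0; print((proj(c,p)-[x,y])*5)
    if n=="scene":
        q,e,m=blob(c,tuple(proj(c,p).astype(int)),(100,80,40),(125,255,255),16);print(e,onz(c,*e[0],sensors.state()["tcp_pos"][2]+.005))
E
python3 d.py .632 .1447 .12
```

```text
clock: 4.23
tcp_pos: [0.5382, 0.3221, 0.1233]
orientation: [2.454, 1.96, 0.005]
wrist_force: [-0.7, -0.2, -2.2]
grip_width: 0.0486
[208.3679897  246.16750043]
[304.5191561  161.25566303]
((367.8799743652344, 125.20790100097656), (18.88060188293457, 29.65203094482422), 55.488250732421875) [0.53866572 0.3065647  0.12514862]
t 4.3333 [0.536  0.321  0.1201] [-0.2 -0.4 -1.8] 48.8 units [-5.02  4.42  0.  ]
tilt [-0.0029 -0.0011] toolx [ 0.221  0.975 -0.002]
```

View pics/p2scene.png

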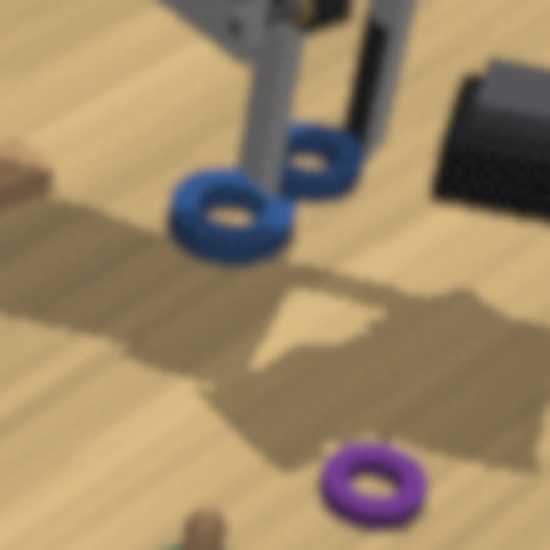

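View pics/p2top.png

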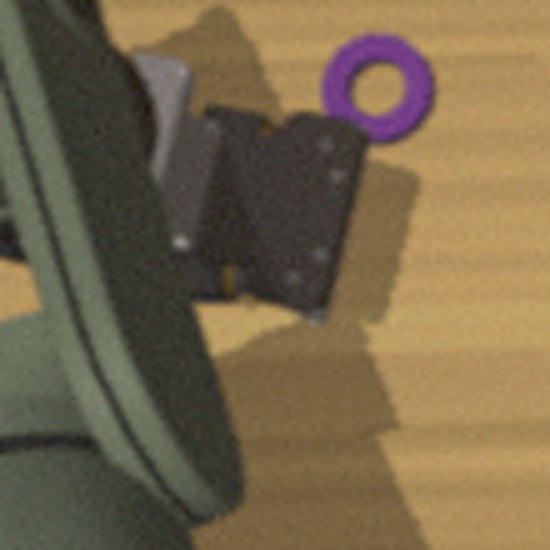

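The collar is lifted and level, near crop pixel (315,160) against the predicted (304,161). Now I carry it over the green post.

```bash
python3 -m handwheel '[[0,0,0,-0.4,0.35,0,40],[0,0,0,-0.7,0.6,0,40],[0,0,0,-0.7,0.6,0,40],[0,0,0,-0.7,0.6,0,40],[0,0,0,-0.7,0.6,0,40],[0,0,0,-0.7,0.6,0,40],[0,0,0,-0.6,0.6,0,40],[0,0,0,-0.5,0.45,0,40],[0,0,0,0,0,0,40],[0,0,0,0,0,0,40],[0,0,0,0,0,0,40]]'; python3 d.py .632 .1447 .037
python3 - <<'E'
from h import *
for n,x,y in(("top",160,120),("scene",290,120)):
    c=viewer.camera(n);cv2.imwrite(f"pics/p3{n}.png",cv2.resize(c["frame"][y:y+110,x:x+110],None,fx=5,fy=5,interpolation=cv2.INTER_CUBIC)[:,:,::-1])
    print((proj(c,[.632,.1447,.087])-[x,y])*5,(proj(c,sensors.state()["tcp_pos"])-[x,y])*5)
E
```

```text
clock: 5.25
tcp_pos: [0.6313, 0.1464, 0.12]
orientation: [-2.453, -1.959, 0.004]
wrist_force: [0.1, 0.1, -1.9]
grip_width: 0.0487
t 5.25 [0.6313 0.1464 0.12  ] [ 0.1  0.1 -1.9] 48.7 units [-0.05  0.04  2.77]
tilt [-0.0039  0.0003] toolx [ 0.221  0.975 -0.001]
[263.61756141 252.04678317] [248.39430354 231.25016877]
[304.94414945 354.79311806] [318.7559959  290.96317758]
```

View pics/p3scene.png

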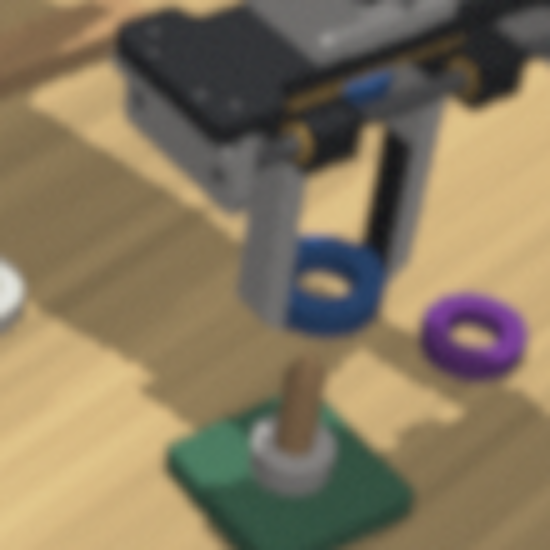

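View pics/p3top.png

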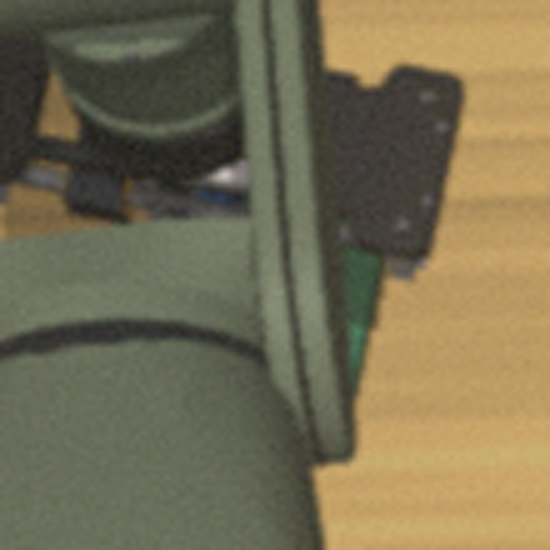

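The tip appears at (305,358), predicted (305,355), and the collar bore is at about (320,285) as expected. Lowering it now.

```bash
python3 -m handwheel '[[0,0,0,-0.05,0.04,0.2,40],[0,0,0,0,0,0.3,40],[0,0,0,0,0,0.3,40],[0,0,0,0,0,0.3,40],[0,0,0,0,0,0.3,40],[0,0,0,0,0,0.3,40],[0,0,0,0,0,0.3,40],[0,0,0,0,0,0.2,40],[0,0,0,0,0,0.1,40],[0,0,0,0,0,0.05,40],[0,0,0,0,0,0,40],[0,0,0,0,0,0,40]]'; python3 d.py .632 .1447 .037
```

```text
clock: 6.35
tcp_pos: [0.6342, 0.1443, 0.052]
orientation: [2.454, 1.96, 0.001]
wrist_force: [0.7, 0.4, -1.3]
grip_width: 0.0486
t 6.35 [0.6342 0.1443 0.052 ] [ 0.7  0.4 -1.3] 48.6 units [-0.   -0.08  0.5 ]
tilt [0.001  0.0001] toolx [0.221 0.975 0.   ]
```

```bash
python3 -m handwheel '[[0,0,0,0,0,0.1,40],[0,0,0,0,0,0.1,40],[0,0,0,0,0,0.1,40],[0,0,0,0,0,0.05,40],[0,0,0,0,0,0.03,40],[0,0,0,0,0,0,40],[0,0,0,0,0,0,40]]'; python3 d.py .632 .1447 .037
```

```text
clock: 6.93
tcp_pos: [0.6337, 0.1442, 0.0401]
orientation: [-2.455, -1.961, 0.0]
wrist_force: [-1.2, 0.0, -1.1]
grip_width: 0.0487
t 6.9333 [0.6337 0.1442 0.0401] [-1.2  0.  -1.1] 48.7 units [ 0.   -0.06  0.1 ]
tilt [-0.0001 -0.    ] toolx [ 0.221  0.975 -0.   ]
```

```bash
for i in 1; do python3 -m handwheel '[[0,0,0,0,0,0.04,40],[0,0,0,0,0,0,40],[0,0,0,0,0,0,40]]'; python3 -m handwheel '[[0,0,0,0,0,0.04,40],[0,0,0,0,0,0,40],[0,0,0,0,0,0,40]]'; done
```

```text
clock: 7.18
tcp_pos: [0.6337, 0.1443, 0.0389]
orientation: [-2.455, -1.961, 0.0]
wrist_force: [0.0, 0.8, -1.1]
grip_width: 0.0486
clock: 7.43
tcp_pos: [0.6337, 0.1442, 0.0376]
orientation: [-2.455, -1.961, 0.0]
wrist_force: [0.3, 0.4, -1.5]
grip_width: 0.0487
```

```bash
python3 -m handwheel '[[0,0,0,0,0,0.03,40],[0,0,0,0,0,0,40],[0,0,0,0,0,0,40]]'; python3 -m handwheel '[[0,0,0,0,0,0.03,40],[0,0,0,0,0,0,40],[0,0,0,0,0,0,40]]'
```

```text
clock: 7.68
tcp_pos: [0.6339, 0.1443, 0.0371]
orientation: [2.454, 1.961, 0.0]
wrist_force: [0.1, -0.5, -0.1]
grip_width: 0.0488
clock: 7.93
tcp_pos: [0.634, 0.1442, 0.037]
orientation: [2.454, 1.961, 0.0]
wrist_force: [-2.2, -0.4, 5.1]
grip_width: 0.0487
```

Contact: the wrist force went from about −1.5 to +5 N at TCP z 0.037. Releasing, then backing up.

```bash
python3 -m handwheel '[[0,0,0,0,0,0,56],[0,0,0,0,0,0,64],[0,0,0,0,0,0,72],[0,0,0,0,0,0,72],[0,0,0,0,0,0,72],[0,0,0,0,0,-0.3,72],[0,0,0,0,0,-0.8,72],[0,0,0,0,0,-0.9,72],[0,0,0,0,0,-0.9,72],[0,0,0,0,0,-0.5,72],[0,0,0,0,0,0,72]]'; python3 d.py .4581 -.1147 .12
python3 - <<'E'
from h import *
for n,x,y in(("scene",290,140),):
    c=viewer.camera(n);cv2.imwrite(f"pics/p4{n}.png",cv2.resize(c["frame"][y:y+110,x:x+110],None,fx=5,fy=5,interpolation=cv2.INTER_CUBIC)[:,:,::-1])
E
```

```text
clock: 8.85
tcp_pos: [0.6374, 0.1446, 0.144]
orientation: [2.45, 1.957, 0.013]
wrist_force: [0.9, 0.6, -0.0]
grip_width: 0.0719
t 8.85 [0.6374 0.1446 0.144 ] [ 0.9  0.6 -0. ] 71.9 units [-9.75 -3.93  0.73]
tilt [0.0102 0.0009] toolx [0.221 0.975 0.003]
```

View pics/p4scene.png

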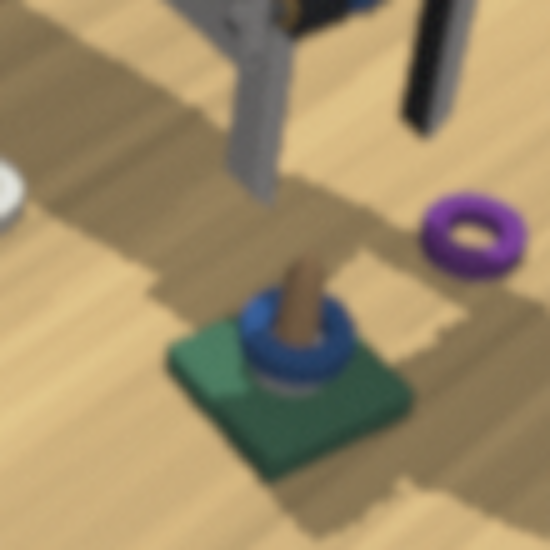

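The picture shows the collar seated flat at (297,335) on the seat disc. Now the cutter at (0.458, −0.1145).

```bash
python3 -m handwheel '[[0,0,0,-0.5,-0.2,0,80],[0,0,0,-0.9,-0.35,0,80],[0,0,0,-0.9,-0.35,0,80],[0,0,0,-0.9,-0.35,0,80],[0,0,0,-0.9,-0.35,0,80],[0,0,0,-0.9,-0.35,0,80],[0,0,0,-0.9,-0.35,0,80],[0,0,0,-0.9,-0.35,0.2,80],[0,0,0,-0.9,-0.35,0.3,80],[0,0,0,-0.9,-0.4,0.4,80],[0,0,0,-0.7,-0.3,0.4,80],[0,0,0,-0.4,-0.2,0.2,80],[0,0,0,0,0,0,80],[0,0,0,0,0,0,80],[0,0,0,0,0,0,80]]'; python3 d.py .458 -.1145 .003
```

```text
clock: 10.15
tcp_pos: [0.4556, -0.1132, 0.0927]
orientation: [-2.454, -1.96, -0.0]
wrist_force: [-0.0, 0.4, -0.7]
grip_width: 0.0802
t 10.15 [ 0.4556 -0.1132  0.0927] [-0.   0.4 -0.7] 80.2 units [-0.03  0.09  2.99]
tilt [-0.0002  0.0006] toolx [0.221 0.975 0.001]
```

```bash
python3 -m handwheel '[[0,0,0,-0.03,0.09,0.3,80],[0,0,0,0,0,0.6,80],[0,0,0,0,0,0.6,80],[0,0,0,0,0,0.5,80],[0,0,0,0,0,0.4,80],[0,0,0,0,0,0.3,80],[0,0,0,0,0,0.2,80],[0,0,0,0,0,0,80],[0,0,0,0,0,0,80],[0,0,0,0,0,0,80]]'; python3 d.py .458 -.1145 .003
python3 - <<'E'
from h import *
for n,x,y in(("scene",150,180),):
    c=viewer.camera(n);cv2.imwrite(f"pics/p5{n}.png",cv2.resize(c["frame"][y:y+110,x:x+110],None,fx=5,fy=5,interpolation=cv2.INTER_CUBIC)[:,:,::-1])
E
```

```text
clock: 10.98
tcp_pos: [0.4586, -0.1154, 0.0066]
orientation: [2.453, 1.96, 0.001]
wrist_force: [0.4, 0.7, -0.2]
grip_width: 0.08
t 10.9833 [ 0.4586 -0.1154  0.0066] [ 0.4  0.7 -0.2] 80.0 units [ 0.02 -0.03  0.12]
tilt [ 0.0014 -0.0006] toolx [ 0.221  0.975 -0.   ]
```

View pics/p5scene.png

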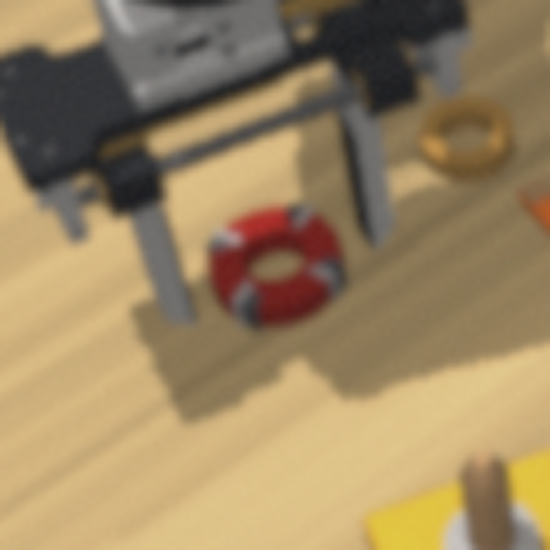

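The fingers straddle the red cutter at (277,265), centred. Closing and lifting.

```bash
python3 -m handwheel '[[0,0,0,0,0,0.12,80],[0,0,0,0,0,0,70],[0,0,0,0,0,0,48],[0,0,0,0,0,0,48],[0,0,0,0,0,0,48],[0,0,0,0,0,0,48],[0,0,0,0,0,0,48],[0,0,0,0,0,0,48],[0,0,0,0,0,0,48],[0,0,0,0,0,0,48]]' 30;  python3 -m handwheel '[[0,0,0,0,0,-0.2,48],[0,0,0,0,0,-0.5,48],[0,0,0,0,0,-0.9,48],[0,0,0,0,0,-0.9,48],[0,0,0,0,0,-0.9,48],[0,0,0,0,0,-0.7,48],[0,0,0,0,0,-0.2,48],[0,0,0,0,0,0,48],[0,0,0,0,0,0,48]]'; python3 d.py .632 .1447 .13
```

```text
clock: 11.87
tcp_pos: [0.4578, -0.1152, 0.0025]
orientation: [2.455, 1.961, 0.0]
wrist_force: [-0.6, 0.1, 1.2]
grip_width: 0.0581
clock: 12.62
tcp_pos: [0.4571, -0.1149, 0.1305]
orientation: [-2.454, -1.96, 0.001]
wrist_force: [-0.8, -0.3, -2.8]
grip_width: 0.0579
t 12.6167 [ 0.4571 -0.1149  0.1305] [-0.8 -0.3 -2.8] 57.9 units [9.73 3.78 0.01]
tilt [-0.0012  0.0005] toolx [0.221 0.975 0.   ]
```

```bash
python3 -m handwheel '[[0,0,0,0.4,0.15,0,48],[0,0,0,0.85,0.33,0,48],[0,0,0,0.85,0.33,0,48],[0,0,0,0.85,0.33,0,48],[0,0,0,0.85,0.33,0,48],[0,0,0,0.85,0.33,0,48],[0,0,0,0.85,0.33,0,48],[0,0,0,0.85,0.33,0,48],[0,0,0,0.85,0.33,0,48],[0,0,0,0.85,0.33,0,48],[0,0,0,0.85,0.33,0,48],[0,0,0,0.5,0.2,0,48],[0,0,0,0.35,0.15,0,48],[0,0,0,0,0,0,48],[0,0,0,0,0,0,48],[0,0,0,0,0,0,48],[0,0,0,0,0,0,48]]'; python3 d.py .632 .1447 .051
python3 - <<'E'
from h import *
for n,x,y in(("scene",290,120),):
    c=viewer.camera(n);cv2.imwrite(f"pics/p6{n}.png",cv2.resize(c["frame"][y:y+110,x:x+110],None,fx=5,fy=5,interpolation=cv2.INTER_CUBIC)[:,:,::-1])
    p=sensors.state()["tcp_pos"];print((proj(c,p+[0,0,.0135])-[x,y])*5,(proj(c,p+[0,0,-.0025])-[x,y])*5)
E
```

```text
clock: 14.03
tcp_pos: [0.6327, 0.1437, 0.1308]
orientation: [-2.455, -1.959, 0.002]
wrist_force: [0.1, -0.5, -0.7]
grip_width: 0.058
t 14.0333 [0.6327 0.1437 0.1308] [ 0.1 -0.5 -0.7] 58.0 units [ 0.03 -0.03  2.66]
tilt [-0.0015 -0.0005] toolx [ 0.222  0.975 -0.001]
[323.98805131 251.59699062] [318.57956213 282.03816182]
```

View pics/p6scene.png

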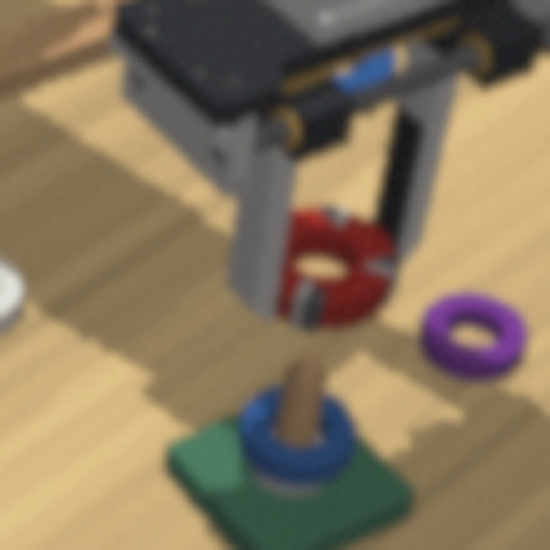

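The cutter bore is at (320,266), over the post tip at (305,358) with the expected offset. Lowering.

```bash
python3 -m handwheel '[[0,0,0,0.03,-0.03,0.2,48],[0,0,0,0,0,0.3,48],[0,0,0,0,0,0.3,48],[0,0,0,0,0,0.3,48],[0,0,0,0,0,0.3,48],[0,0,0,0,0,0.3,48],[0,0,0,0,0,0.3,48],[0,0,0,0,0,0.2,48],[0,0,0,0,0,0.1,48],[0,0,0,0,0,0.1,48],[0,0,0,0,0,0,48],[0,0,0,0,0,0,48],[0,0,0,0,0,0,48]]';python3 d.py .632 .1447 .0515; python3 -m handwheel '[[0,0,0,0,0,0.06,48],[0,0,0,0,0,0,48],[0,0,0,0,0,0,48]]'; python3 d.py .632 .1447 .0515
```

```text
clock: 15.17
tcp_pos: [0.6335, 0.146, 0.06]
orientation: [2.454, 1.96, 0.002]
wrist_force: [0.4, -0.7, -2.3]
grip_width: 0.0577
t 15.1667 [0.6335 0.146  0.06  ] [ 0.4 -0.7 -2.3] 57.7 units [-0.05 -0.04  0.28]
tilt [0.0012 0.0001] toolx [0.221 0.975 0.   ]
clock: 15.42
tcp_pos: [0.6329, 0.146, 0.0577]
orientation: [2.455, 1.961, 0.0]
wrist_force: [0.8, 0.6, -0.9]
grip_width: 0.0579
t 15.4167 [0.6329 0.146  0.0577] [ 0.8  0.6 -0.9] 57.9 units [-0.05 -0.02  0.21]
tilt [ 0.0002 -0.    ] toolx [0.221 0.975 0.   ]
```

```bash
python3 -m handwheel '[[0,0,0,-0.03,0,0.06,48],[0,0,0,0,0,0.05,48],[0,0,0,0,0,0.03,48],[0,0,0,0,0,0,48],[0,0,0,0,0,0,48]]';python3 -m handwheel '[[0,0,0,0,0,0.03,48],[0,0,0,0,0,0,48],[0,0,0,0,0,0,48]]'; python3 -m handwheel '[[0,0,0,0,0,0.03,48],[0,0,0,0,0,0,48],[0,0,0,0,0,0,48]]'
```

```text
clock: 15.83
tcp_pos: [0.6326, 0.1451, 0.0532]
orientation: [-2.454, -1.961, 0.0]
wrist_force: [0.6, 0.2, -2.2]
grip_width: 0.0575
clock: 16.08
tcp_pos: [0.6327, 0.1451, 0.0524]
orientation: [-2.455, -1.961, 0.0]
wrist_force: [-0.1, -0.2, -1.6]
grip_width: 0.0582
clock: 16.33
tcp_pos: [0.6328, 0.1451, 0.0516]
orientation: [2.455, 1.961, 0.0]
wrist_force: [0.5, -0.4, -1.8]
grip_width: 0.0581
```

```bash
python3 -m handwheel '[[0,0,0,0,0,0.03,48],[0,0,0,0,0,0,48],[0,0,0,0,0,0,48]]'; python3 -m handwheel '[[0,0,0,0,0,0.03,48],[0,0,0,0,0,0,48],[0,0,0,0,0,0,48]]'
```

```text
clock: 16.58
tcp_pos: [0.6328, 0.1451, 0.0515]
orientation: [2.454, 1.961, 0.0]
wrist_force: [-2.8, -1.5, 4.1]
grip_width: 0.0581
clock: 16.83
tcp_pos: [0.6329, 0.1451, 0.0514]
orientation: [2.454, 1.961, 0.0]
wrist_force: [-4.1, -1.4, 7.5]
grip_width: 0.0578
```

In contact at 7.5 N. Releasing and backing up.

```bash
python3 -m handwheel '[[0,0,0,0,0,0,62],[0,0,0,0,0,0,70],[0,0,0,0,0,0,80],[0,0,0,0,0,0,80],[0,0,0,0,0,0,80],[0,0,0,0,0,-0.3,80],[0,0,0,0,0,-0.8,80],[0,0,0,0,0,-0.9,80],[0,0,0,0,0,-0.9,75],[0,0,0,0,0,-0.3,70],[0,0,0,0,0,0,70],[0,0,0,0,0,0,70]]'; python3 d.py .454 -.0065 .10
python3 - <<'E'
from h import *
for n,x,y in(("scene",290,140),):
    c=viewer.camera(n);cv2.imwrite(f"pics/p7{n}.png",cv2.resize(c["frame"][y:y+110,x:x+110],None,fx=5,fy=5,interpolation=cv2.INTER_CUBIC)[:,:,::-1])
c=viewer.camera("top")
p,e,m=blob(c,(287,257),(5,150,90),(18,255,255),16);print(e,onz(c,*e[0],.007))
c=viewer.camera("scene");p,e,m=blob(c,(243,207),(5,150,90),(18,255,255),14);print(e,onz(c,*e[0],.007))
E
```

```text
clock: 17.83
tcp_pos: [0.6328, 0.1451, 0.1459]
orientation: [2.454, 1.961, 0.001]
wrist_force: [0.1, 0.3, -0.2]
grip_width: 0.0702
t 17.8333 [0.6328 0.1451 0.1459] [ 0.1  0.3 -0.2] 70.2 units [-6.25 -4.7   1.52]
tilt [0.0007 0.0001] toolx [0.221 0.975 0.   ]
((287.2036437988281, 257.2881774902344), (19.281070709228516, 19.853694915771484), 93.27799987792969) [ 0.45403969 -0.00620414  0.007     ]
((243.01319885253906, 206.90640258789062), (11.548608779907227, 15.82235050201416), 81.5630874633789) [ 0.45182871 -0.00493832  0.007     ]
```

View pics/p7scene.png

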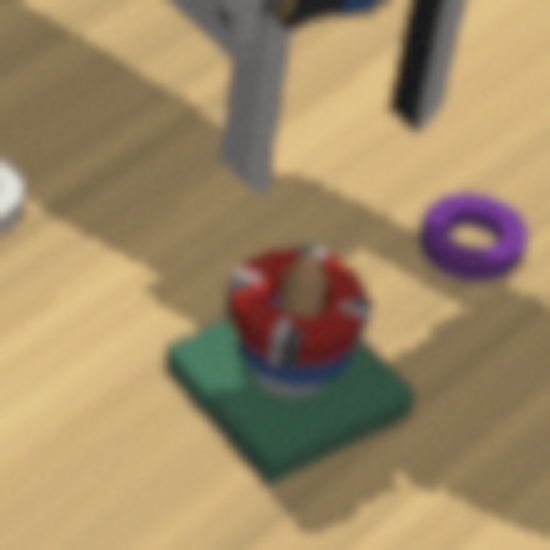

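The cutter is flat on the collar at (298,300). Next the spacer.

```bash
python3 -m handwheel '[[0,0,0,-0.4,-0.3,0,68],[0,0,0,-0.75,-0.56,0,68],[0,0,0,-0.75,-0.56,0,68],[0,0,0,-0.75,-0.56,0,68],[0,0,0,-0.75,-0.56,0.1,68],[0,0,0,-0.75,-0.56,0.3,68],[0,0,0,-0.75,-0.56,0.3,68],[0,0,0,-0.75,-0.56,0.4,68],[0,0,0,-0.4,-0.33,0.4,68],[0,0,0,-0.2,-0.15,0.4,68],[0,0,0,0,0,0,68],[0,0,0,0,0,0,68],[0,0,0,0,0,0,68]]'; python3 d.py .4537 -.006 .003
```

```text
clock: 19.07
tcp_pos: [0.4542, -0.0064, 0.0887]
orientation: [-2.454, -1.961, -0.0]
wrist_force: [0.2, 1.3, 0.8]
grip_width: 0.0683
t 19.0667 [ 0.4542 -0.0064  0.0887] [0.2 1.3 0.8] 68.3 units [ 0.01 -0.02  2.86]
tilt [-0.0001  0.0002] toolx [0.221 0.975 0.   ]
```

```bash
python3 -m handwheel '[[0,0,0,0,0,0.3,68],[0,0,0,0,0,0.6,68],[0,0,0,0,0,0.6,68],[0,0,0,0,0,0.5,68],[0,0,0,0,0,0.4,68],[0,0,0,0,0,0.25,68],[0,0,0,0,0,0.12,68],[0,0,0,0,0,0,68],[0,0,0,0,0,0,68],[0,0,0,0,0,0,68]]'; python3 d.py .4537 -.006 .003
python3 - <<'E'
from h import *
for n,x,y in(("scene",190,150),):
    c=viewer.camera(n);cv2.imwrite(f"pics/p8{n}.png",cv2.resize(c["frame"][y:y+110,x:x+110],None,fx=5,fy=5,interpolation=cv2.INTER_CUBIC)[:,:,::-1])
E
```

```text
clock: 19.9
tcp_pos: [0.4548, -0.0068, 0.0064]
orientation: [2.453, 1.96, 0.002]
wrist_force: [0.1, 0.5, 0.0]
grip_width: 0.0682
t 19.9 [ 0.4548 -0.0068  0.0064] [0.1 0.5 0. ] 68.2 units [ 0.02 -0.04  0.11]
tilt [ 0.0018 -0.0004] toolx [0.221 0.975 0.   ]
```

View pics/p8scene.png

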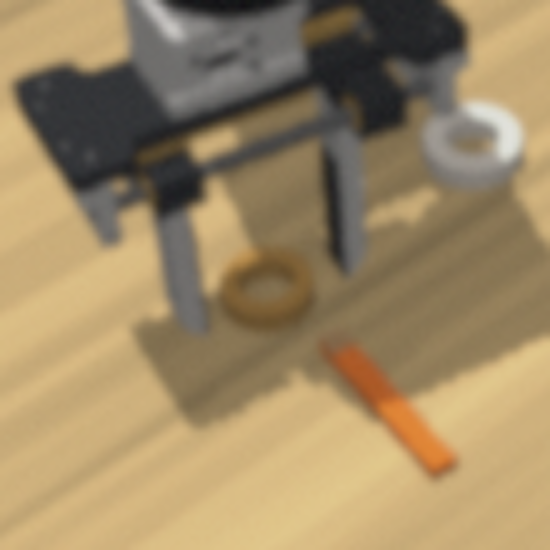

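The fingers straddle the brass spacer at (268,287), clear of the pencil at (335,345). Gripping and lifting.

```bash
python3 -m handwheel '[[0,0,0,0,0,0.12,68],[0,0,0,0,0,0,55],[0,0,0,0,0,0,34],[0,0,0,0,0,0,34],[0,0,0,0,0,0,34],[0,0,0,0,0,0,34],[0,0,0,0,0,0,34],[0,0,0,0,0,0,34],[0,0,0,0,0,0,34],[0,0,0,0,0,0,34]]' 30;  python3 -m handwheel '[[0,0,0,0,0,-0.2,34],[0,0,0,0,0,-0.5,34],[0,0,0,0,0,-0.9,34],[0,0,0,0,0,-0.9,34],[0,0,0,0,0,-0.9,34],[0,0,0,0,0,-0.8,34],[0,0,0,0,0,-0.3,34],[0,0,0,0,0,0,34],[0,0,0,0,0,0,34]]'; python3 d.py .632 .1447 .135
```

```text
clock: 20.78
tcp_pos: [0.4538, -0.0067, 0.0021]
orientation: [2.455, 1.961, -0.0]
wrist_force: [-0.0, -0.2, 1.3]
grip_width: 0.0437
clock: 21.53
tcp_pos: [0.4534, -0.0065, 0.1366]
orientation: [-2.454, -1.961, 0.0]
wrist_force: [0.1, -0.6, -1.9]
grip_width: 0.0431
t 21.5333 [ 0.4534 -0.0065  0.1366] [ 0.1 -0.6 -1.9] 43.1 units [6.23 4.69 0.05]
tilt [-0.0002  0.0001] toolx [0.221 0.975 0.   ]
```

```bash
python3 -m handwheel '[[0,0,0,0.35,0.26,0,34],[0,0,0,0.75,0.56,0,34],[0,0,0,0.75,0.56,0,34],[0,0,0,0.75,0.56,0,34],[0,0,0,0.75,0.56,0,34],[0,0,0,0.75,0.56,0,34],[0,0,0,0.75,0.56,0,34],[0,0,0,0.75,0.56,0,34],[0,0,0,0.4,0.35,0,34],[0,0,0,0.2,0.15,0,34],[0,0,0,0,0,0,34],[0,0,0,0,0,0,34],[0,0,0,0,0,0,34],[0,0,0,0,0,0,34]]'; python3 d.py .632 .1447 .067
python3 - <<'E'
from h import *
for n,x,y in(("scene",290,110),):
    c=viewer.camera(n);cv2.imwrite(f"pics/p9{n}.png",cv2.resize(c["frame"][y:y+110,x:x+110],None,fx=5,fy=5,interpolation=cv2.INTER_CUBIC)[:,:,::-1])
    p=sensors.state()["tcp_pos"];print((proj(c,p+[0,0,.012])-[x,y])*5,(proj(c,p+[0,0,-.002])-[x,y])*5)
E
```

```text
clock: 22.7
tcp_pos: [0.6308, 0.143, 0.1366]
orientation: [-2.455, -1.959, 0.002]
wrist_force: [0.4, 0.1, -1.1]
grip_width: 0.0433
t 22.7 [0.6308 0.143  0.1366] [ 0.4  0.1 -1.1] 43.3 units [0.06 0.03 2.32]
tilt [-0.0014 -0.0003] toolx [ 0.222  0.975 -0.001]
[320.43781828 291.67696124] [315.72848769 318.5808521 ]
```

View pics/p9scene.png

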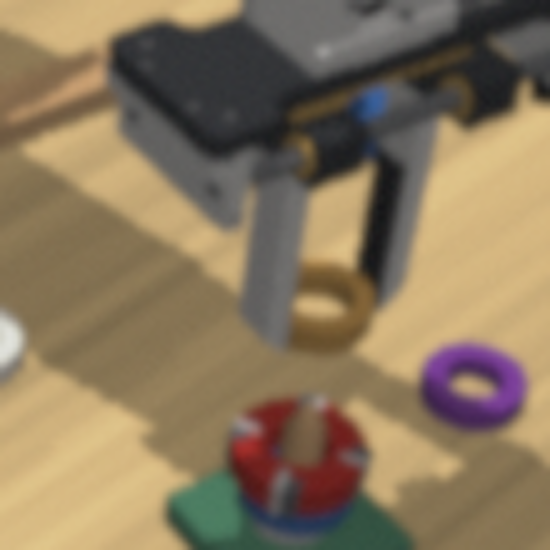

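The spacer is level with its bore at (320,303) over the tip at (307,405). Lowering.

```bash
python3 -m handwheel '[[0,0,0,0.06,0.03,0.15,34],[0,0,0,0,0,0.3,34],[0,0,0,0,0,0.3,34],[0,0,0,0,0,0.3,34],[0,0,0,0,0,0.3,34],[0,0,0,0,0,0.3,34],[0,0,0,0,0,0.2,34],[0,0,0,0,0,0.1,34],[0,0,0,0,0,0.1,34],[0,0,0,0,0,0,34],[0,0,0,0,0,0,34],[0,0,0,0,0,0,34]]';python3 d.py .632 .1447 .067; python3 -m handwheel '[[0,0,0,0,0,0.04,34],[0,0,0,0,0,0,34],[0,0,0,0,0,0,34]]'; python3 d.py .632 .1447 .067
```

```text
clock: 23.75
tcp_pos: [0.6336, 0.1454, 0.0762]
orientation: [2.454, 1.96, 0.002]
wrist_force: [-0.4, 0.7, -1.1]
grip_width: 0.0435
t 23.75 [0.6336 0.1454 0.0762] [-0.4  0.7 -1.1] 43.5 units [-0.03 -0.05  0.31]
tilt [0.0012 0.0001] toolx [0.221 0.975 0.   ]
clock: 24.0
tcp_pos: [0.6332, 0.1453, 0.0746]
orientation: [2.454, 1.961, 0.0]
wrist_force: [-0.4, 0.9, -2.4]
grip_width: 0.0434
t 24.0 [0.6332 0.1453 0.0746] [-0.4  0.9 -2.4] 43.4 units [-0.03 -0.03  0.25]
tilt [0.0003 0.    ] toolx [0.221 0.975 0.   ]
```

```bash
python3 -m handwheel '[[0,0,0,-0.02,-0.02,0.08,34],[0,0,0,0,0,0.06,34],[0,0,0,0,0,0.04,34],[0,0,0,0,0,0,34],[0,0,0,0,0,0,34]]';python3 -m handwheel '[[0,0,0,0,0,0.03,34],[0,0,0,0,0,0,34],[0,0,0,0,0,0,34]]'; python3 -m handwheel '[[0,0,0,0,0,0.03,34],[0,0,0,0,0,0,34],[0,0,0,0,0,0,34]]'; python3 -m handwheel '[[0,0,0,0,0,0.03,34],[0,0,0,0,0,0,34],[0,0,0,0,0,0,34]]'
```

```text
clock: 24.42
tcp_pos: [0.6322, 0.1448, 0.0687]
orientation: [-2.454, -1.961, 0.001]
wrist_force: [0.0, 0.7, -1.4]
grip_width: 0.0436
clock: 24.67
tcp_pos: [0.6324, 0.1449, 0.068]
orientation: [-2.455, -1.961, -0.0]
wrist_force: [-0.5, -0.4, -1.8]
grip_width: 0.0431
clock: 24.92
tcp_pos: [0.6324, 0.1449, 0.0672]
orientation: [2.455, 1.961, 0.0]
wrist_force: [0.5, 0.0, -0.7]
grip_width: 0.0435
clock: 25.17
tcp_pos: [0.6325, 0.1448, 0.0671]
orientation: [2.454, 1.961, 0.0]
wrist_force: [-2.6, -0.0, 5.3]
grip_width: 0.0431
```

```bash
python3 -m handwheel '[[0,0,0,0,0,0,50],[0,0,0,0,0,0,56],[0,0,0,0,0,0,66],[0,0,0,0,0,0,66],[0,0,0,0,0,0,66],[0,0,0,0,0,-0.3,66],[0,0,0,0,0,-0.8,66],[0,0,0,0,0,-0.9,66],[0,0,0,0,0,-0.5,66],[0,0,0,0,0,0,66],[0,0,0,0,0,0,66]]'
python3 - <<'E'
from h import *
for n,x,y in(("scene",290,140),):
    c=viewer.camera(n);cv2.imwrite(f"pics/p10{n}.png",cv2.resize(c["frame"][y:y+110,x:x+110],None,fx=5,fy=5,interpolation=cv2.INTER_CUBIC)[:,:,::-1])
for n,q in(("top",(431,219)),("scene",(132,313))):
    c=viewer.camera(n)
    p,e,m=blob(c,q,(0,0,0),(180,255,80),18);print(e,onz(c,*e[0],.012),onz(c,*e[0],.024))
E
python3 d.py .529 -.322 .09
```

```text
clock: 26.08
tcp_pos: [0.6334, 0.145, 0.1429]
orientation: [2.453, 1.96, 0.004]
wrist_force: [-0.6, -0.2, 0.6]
grip_width: 0.0659
((430.6109924316406, 218.62876892089844), (16.965593338012695, 17.944896697998047), 89.72734069824219) [ 0.528892   -0.32263164  0.012     ] [ 0.52681524 -0.3189937   0.024     ]
((132.3898468017578, 314.06231689453125), (22.237783432006836, 22.829309463500977), 62.10952377319336) [ 0.52832837 -0.3221232   0.012     ] [ 0.53648238 -0.32267409  0.024     ]
t 26.2333 [0.631  0.1447 0.1393] [ 0.5 -0.4 -0.2] 66.2 units [-15.92   0.13   1.66]
tilt [-0.0034 -0.0003] toolx [ 0.221  0.975 -0.001]
```

View pics/p10scene.png

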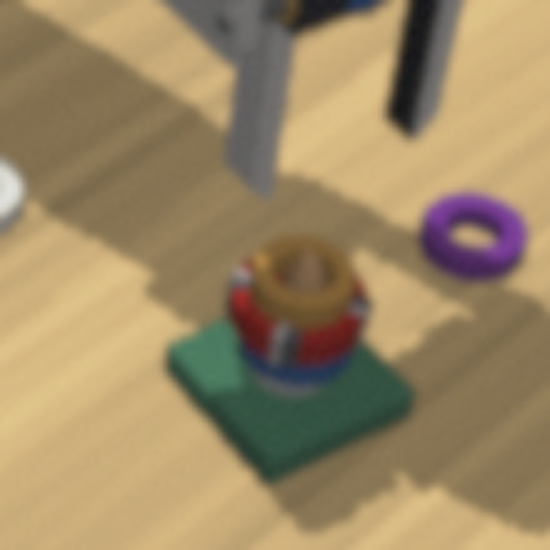

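The spacer sits flat on the cutter at (305,280). Next the cap at (0.5285, −0.3223).

```bash
python3 -m handwheel '[[0,0,0,-0.4,0,-0.1,64],[0,0,0,-0.95,0,-0.1,64],[0,0,0,-0.95,0,0,64],[0,0,0,-0.95,0,0,64],[0,0,0,-0.95,0,0,64],[0,0,0,-0.95,0,0,64],[0,0,0,-0.95,0,0,64],[0,0,0,-0.95,0,0,64],[0,0,0,-0.95,0,0,64],[0,0,0,-0.95,0,0,64],[0,0,0,-0.95,0,0,64],[0,0,0,-0.95,0,0,64],[0,0,0,-0.95,0,0.2,64],[0,0,0,-0.95,0,0.3,64],[0,0,0,-0.95,0.1,0.4,64],[0,0,0,-0.95,0,0.4,64],[0,0,0,-0.95,0,0.4,64],[0,0,0,-0.3,0,0.2,64],[0,0,0,0,0,0,64],[0,0,0,0,0,0,64]]'; python3 -m handwheel '[[0,0,0,0,0,0,64]]'; python3 d.py .5285 -.3223 .01
```

```text
clock: 27.9
tcp_pos: [0.5289, -0.3205, 0.0893]
orientation: [-2.454, -1.957, -0.0]
wrist_force: [-0.3, -0.6, 1.0]
grip_width: 0.0643
clock: 27.98
tcp_pos: [0.5301, -0.3199, 0.0905]
orientation: [-2.454, -1.961, -0.001]
wrist_force: [0.5, 0.2, 0.6]
grip_width: 0.0638
t 27.9833 [ 0.5301 -0.3199  0.0905] [0.5 0.2 0.6] 63.8 units [-0.09 -0.03  2.68]
tilt [0.0001 0.0007] toolx [0.22  0.975 0.001]
```

```bash
python3 -m handwheel '[[0,0,0,-0.09,-0.03,0.3,64],[0,0,0,0,0,0.6,64],[0,0,0,0,0,0.6,64],[0,0,0,0,0,0.5,64],[0,0,0,0,0,0.4,64],[0,0,0,0,0,0.25,64],[0,0,0,0,0,0.12,64],[0,0,0,0,0,0,64],[0,0,0,0,0,0,64],[0,0,0,0,0,0,64]]'; python3 d.py .5285 -.3223 .006
python3 - <<'E'
from h import *
for n,x,y in(("scene",80,250),):
    c=viewer.camera(n);cv2.imwrite(f"pics/p11{n}.png",cv2.resize(c["frame"][y:y+110,x:x+110],None,fx=5,fy=5,interpolation=cv2.INTER_CUBIC)[:,:,::-1])
E
```

```text
clock: 28.82
tcp_pos: [0.5292, -0.324, 0.0082]
orientation: [2.453, 1.96, 0.001]
wrist_force: [0.1, 1.4, 0.1]
grip_width: 0.0639
t 28.8167 [ 0.5292 -0.324   0.0082] [0.1 1.4 0.1] 63.9 units [ 0.05 -0.04  0.07]
tilt [ 0.0016 -0.0013] toolx [ 0.221  0.975 -0.001]
```

View pics/p11scene.png

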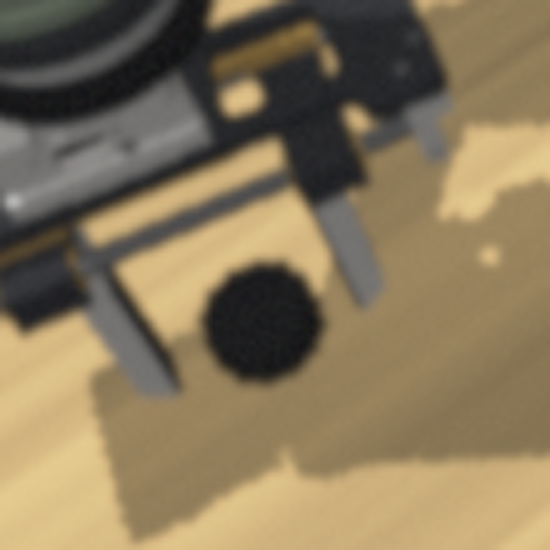

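The cap at (264,322) sits between the fingers. Gripping and lifting.

```bash
python3 -m handwheel '[[0,0,0,0,0,0,55],[0,0,0,0,0,0,40],[0,0,0,0,0,0,30],[0,0,0,0,0,0,30],[0,0,0,0,0,0,30],[0,0,0,0,0,0,30],[0,0,0,0,0,0,30],[0,0,0,0,0,0,30],[0,0,0,0,0,0,30],[0,0,0,0,0,0,30]]' 25;  python3 -m handwheel '[[0,0,0,0,0,-0.2,30],[0,0,0,0,0,-0.5,30],[0,0,0,0,0,-0.9,30],[0,0,0,0,0,-0.9,30],[0,0,0,0,0,-0.9,30],[0,0,0,0,0,-0.8,30],[0,0,0,0,0,-0.3,30],[0,0,0,0,0,0,30],[0,0,0,0,0,0,30]]'; python3 d.py .632 .1447 .14
```

```text
clock: 29.7
tcp_pos: [0.5285, -0.3235, 0.0073]
orientation: [2.454, 1.961, -0.0]
wrist_force: [-0.6, 1.2, 1.2]
grip_width: 0.0376
clock: 30.45
tcp_pos: [0.5282, -0.3233, 0.1417]
orientation: [-2.454, -1.961, 0.0]
wrist_force: [-0.4, 0.0, -0.4]
grip_width: 0.0368
t 30.45 [ 0.5282 -0.3233  0.1417] [-0.4  0.  -0.4] 36.8 units [15.98 -0.07  0.06]
tilt [-0.0002  0.0001] toolx [0.221 0.975 0.   ]
```

```bash
python3 -m handwheel '[[0,0,0,0.4,0,0,30],[0,0,0,0.9,0,0,30],[0,0,0,0.9,0,0,30],[0,0,0,0.9,0,0,30],[0,0,0,0.9,0,0,30],[0,0,0,0.9,0,0,30],[0,0,0,0.9,0,0,30],[0,0,0,0.9,0,0,30],[0,0,0,0.9,0,0,30],[0,0,0,0.9,0,0,30],[0,0,0,0.9,0,0,30],[0,0,0,0.9,0,0,30],[0,0,0,0.9,0,0,30],[0,0,0,0.9,0,0,30],[0,0,0,0.9,0,0,30],[0,0,0,0.9,0,0,30],[0,0,0,0.9,-0.05,0,30],[0,0,0,0.8,0,0,30],[0,0,0,0.4,0,0,30],[0,0,0,0,0,0,30]]';python3 -m handwheel '[[0,0,0,0,0,0,30],[0,0,0,0,0,0,30],[0,0,0,0,0,0,30],[0,0,0,0,0,0,30]]'; python3 d.py .632 .1447 .086
python3 - <<'E'
from h import *
for n,x,y in(("scene",290,110),):
    c=viewer.camera(n);cv2.imwrite(f"pics/p12{n}.png",cv2.resize(c["frame"][y:y+110,x:x+110],None,fx=5,fy=5,interpolation=cv2.INTER_CUBIC)[:,:,::-1])
    p=sensors.state()["tcp_pos"];print((proj(c,p+[0,0,.0165])-[x,y])*5,(proj(c,p+[0,0,-.0075])-[x,y])*5)
E
```

```text
clock: 32.12
tcp_pos: [0.6315, 0.148, 0.1398]
orientation: [-2.449, -1.964, 0.004]
wrist_force: [0.1, -0.7, -1.1]
grip_width: 0.0375
clock: 32.45
tcp_pos: [0.6329, 0.1436, 0.1421]
orientation: [2.456, 1.958, -0.001]
wrist_force: [0.9, 0.1, -0.3]
grip_width: 0.0372
t 32.45 [0.6329 0.1436 0.1421] [ 0.9  0.1 -0.3] 37.2 units [ 0.03 -0.04  1.87]
tilt [-0.0003 -0.0003] toolx [ 0.223  0.975 -0.   ]
[328.90477665 274.09910788] [320.63225253 320.65622486]
```

View pics/p12scene.png

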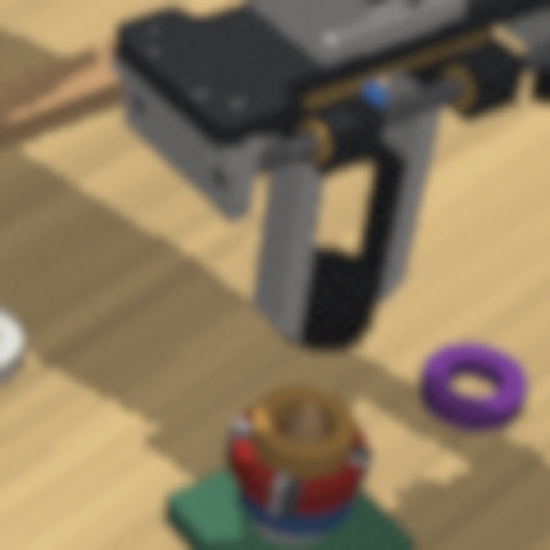

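The cap is upright with its lower edge at (328,348) and lined up over the post. Lowering.

```bash
python3 -m handwheel '[[0,0,0,0.03,-0.04,0.15,30],[0,0,0,0,0,0.25,30],[0,0,0,0,0,0.25,30],[0,0,0,0,0,0.25,30],[0,0,0,0,0,0.2,30],[0,0,0,0,0,0.2,30],[0,0,0,0,0,0.15,30],[0,0,0,0,0,0.05,30],[0,0,0,0,0,0,30],[0,0,0,0,0,0,30],[0,0,0,0,0,0,30],[0,0,0,0,0,0,30]]';python3 d.py .6325 .1448 .0863
```

```text
clock: 33.5
tcp_pos: [0.6325, 0.1462, 0.0978]
orientation: [2.454, 1.96, 0.001]
wrist_force: [0.6, 0.9, 0.3]
grip_width: 0.037
t 33.5 [0.6325 0.1462 0.0978] [0.6 0.9 0.3] 37.0 units [-0.05  0.01  0.38]
tilt [0.0011 0.0001] toolx [0.221 0.975 0.   ]
```

```bash
python3 -m handwheel '[[0,0,0,-0.04,0,0.1,30],[0,0,0,0,0,0.1,30],[0,0,0,0,0,0.06,30],[0,0,0,0,0,0,30],[0,0,0,0,0,0,30],[0,0,0,0,0,0,30]]';python3 -m handwheel '[[0,0,0,0,0,0.03,30],[0,0,0,0,0,0,30],[0,0,0,0,0,0,30]]'; python3 -m handwheel '[[0,0,0,0,0,0.03,30],[0,0,0,0,0,0,30],[0,0,0,0,0,0,30]]'; python3 -m handwheel '[[0,0,0,0,0,0.03,30],[0,0,0,0,0,0,30],[0,0,0,0,0,0,30]]'
```

```text
clock: 34.0
tcp_pos: [0.6317, 0.145, 0.0892]
orientation: [-2.455, -1.961, 0.0]
wrist_force: [-0.1, -0.2, -0.6]
grip_width: 0.0371
clock: 34.25
tcp_pos: [0.6317, 0.145, 0.0884]
orientation: [2.455, 1.961, -0.0]
wrist_force: [-0.4, 0.1, -0.6]
grip_width: 0.0373
clock: 34.5
tcp_pos: [0.6317, 0.145, 0.0875]
orientation: [-2.455, -1.961, 0.0]
wrist_force: [-0.2, -0.2, -1.1]
grip_width: 0.0374
clock: 34.75
tcp_pos: [0.6317, 0.145, 0.0865]
orientation: [-2.455, -1.961, 0.0]
wrist_force: [0.4, 0.7, -0.4]
grip_width: 0.0372
```

```bash
python3 -m handwheel '[[0,0,0,0,0,0.02,30],[0,0,0,0,0,0,30],[0,0,0,0,0,0,30]]'; python3 -m handwheel '[[0,0,0,0,0,0.02,30],[0,0,0,0,0,0,30],[0,0,0,0,0,0,30]]'
```

```text
clock: 35.0
tcp_pos: [0.6319, 0.145, 0.0863]
orientation: [2.455, 1.961, 0.0]
wrist_force: [-0.7, -0.2, 0.2]
grip_width: 0.037
clock: 35.25
tcp_pos: [0.632, 0.145, 0.0863]
orientation: [2.454, 1.96, 0.001]
wrist_force: [-2.0, -0.6, 5.3]
grip_width: 0.0369
```

In contact at 0.0863, exactly as predicted. Releasing, backing up and moving aside to look.

```bash
python3 -m handwheel '[[0,0,0,0,0,0,44],[0,0,0,0,0,0,52],[0,0,0,0,0,0,64],[0,0,0,0,0,0,64],[0,0,0,0,0,0,64],[0,0,0,0,0,-0.3,64],[0,0,0,0,0,-0.8,64],[0,0,0,0,0,-0.9,64],[0,0,0,0,0,-0.9,64],[0,0,0,0,0,-0.5,64],[0,0,0,0,0,0,64],[0,0,0,0,0,0,64]]'; python3 -m handwheel '[[0,0,0,0.4,-0.2,0,64],[0,0,0,0.9,-0.5,0,64],[0,0,0,0.9,-0.5,0,64],[0,0,0,0.9,-0.5,0,64],[0,0,0,0.9,-0.5,0,64],[0,0,0,0.9,-0.5,0,64],[0,0,0,0.9,-0.5,0,64],[0,0,0,0.9,-0.5,0,64],[0,0,0,0.5,-0.2,0,64],[0,0,0,0,0,0,64],[0,0,0,0,0,0,64],[0,0,0,0,0,0,64]]'
python3 - <<'E'
from h import *
for n,x,y in(("scene",290,140),("top",160,120)):
    c=viewer.camera(n);cv2.imwrite(f"pics/p13{n}.png",cv2.resize(c["frame"][y:y+110,x:x+110],None,fx=5,fy=5,interpolation=cv2.INTER_CUBIC)[:,:,::-1])
    cv2.imwrite(f"pics/p13{n}f.png",c["frame"][:,:,::-1])
    print((proj(c,[.632,.1447,.103])-[x,y])*5)
E
```

```text
clock: 36.25
tcp_pos: [0.6326, 0.1451, 0.189]
orientation: [2.453, 1.96, 0.004]
wrist_force: [-0.3, 0.1, -0.5]
grip_width: 0.0642
clock: 37.25
tcp_pos: [0.5654, 0.3802, 0.1864]
orientation: [2.455, 1.96, -0.003]
wrist_force: [-0.3, 0.2, 0.0]
grip_width: 0.064
[309.93756965 226.62924426]
[258.86554498 241.53244843]
```

View pics/p13scene.png

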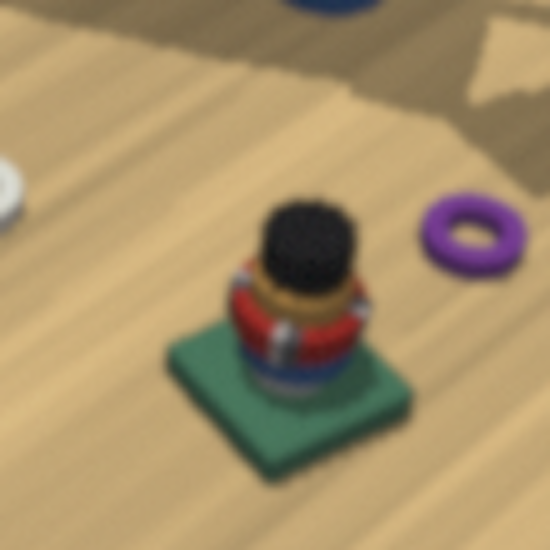

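View pics/p13top.png

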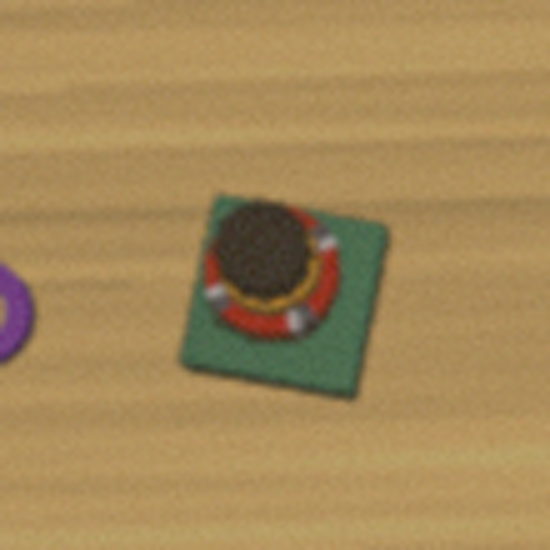

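View pics/p13topf.png

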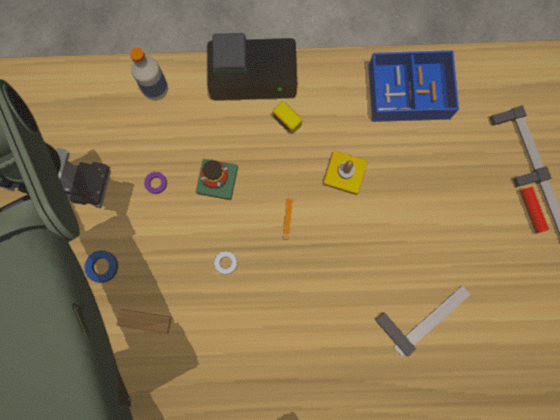

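The stack stands in order on the green post, with the cap top at (310,230) in the scene crop, predicted (310,227). The yellow post at (346,171) is empty and the spare at (225,263) hasn't moved. Handing in.

```bash
python3 -c "
from cell import r,sensors
print(r.sign_off()); print(sensors.state()['clock'])"
```

```text
the job is handed in; nothing more can be done
None
the job is handed in; nothing more can be done
```

The job is done and handed in, at about 37 s of the 112 s allowed. On the green post, from the bottom up, are the blue collar (the smaller of the two blue rings), the red cutter head, the brass spacer and the black cap, open side down. I lowered each one until the wrist force showed contact, with readings of 5 to 8 N, before letting go. The contact heights matched the expected stack heights to within about 1 mm.

The last pictures from both cameras show the stack upright and flat on the green post. The gripper is clear, the yellow post is empty, and the white spare and the look-alikes are where they were.

- **Collar width:** the gripper read 48.6 mm on the collar, against a nominal 50 mm. The cap also read low, about 37 mm against 39 mm over its ribs. The cutter and spacer read within 1 mm of nominal. The collar still matched the description and seated at the right height.
- **Final clock reading:** the clock reading I asked for after hand-in was refused, so the time above is from the last move.

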